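Find the balance point of a sealed bar on a half-round rest

TASK

The sealed metal bar has a heavy slug hidden somewhere off its middle, and we need its balance point. Lay the bar gently across the rounded top of the half-round rest, at right angles to the ridge and the same way up as it lies now, and shift it along until it stays balanced there by itself, level and still, touching nothing but the rest. Leave the battery pack, the copper tee and the tape measure lying near the rest where they are.

Things in the scene. Friction and masses are not known exactly. Their poses are not given: they have to be found in the camera images.
- bar: Sealed plain aluminium bar with black end plates, 248 mm long (its x axis), 44 mm wide (y), 30 mm high (z); origin at the centre of its underside. Looks the same from both ends. 0.5 to 0.75 kg. Starts flat on the bench at any yaw. It can be gripped across its width anywhere along it.
- bar_centre (a point): Middle of the bar's length, width and height (15 mm above its underside); axes as the bar's. A steel slug fixed inside the bar puts its centre of mass 10 to 40 mm from this point along the bar, towards one end or the other: not to be seen, nor in the poses.
- rest: Balancing rest, fixed to the bench: steel base plate 110 mm (x) by 160 mm (y), 10 mm thick, with four bolt heads; a timber block; on it an aluminium half-round of radius 60 mm, 70 mm long, its ridge along the rest's x axis. Origin at the centre of the base's underside, z up.
- rest_crest (a point): Top of the rounded ridge at mid-length, 122 mm above the bench; axes as the rest's. A bar across the ridge (along the rest's y) whose centre of mass is a little off the ridge line rolls to a tilt of about that offset / 45 mm (rad), low on the heavy side; beyond about 0.5 rad it slides off.
- tape: Bystander: yellow tape measure at the right of the rest, 39x82x66 mm, loose on the bench; origin at the centre of its underside.
- battery: Bystander: black battery pack, 71x76x56 mm, loose on the bench; origin at the centre of its underside.
- tee: Bystander: copper pipe tee, 48x60x25 mm, loose on the bench; origin at the centre of its underside.

How it is judged:
At the end, for the whole second after the job is handed in: The bar lies on the rounded top of the rest alone, crosswise to the ridge within 0.25 rad, level within 0.08 rad, underside at the ridge's height (within 7 mm), its middle within 40 mm of the ridge's mid-length, released and still (under 20 mm/s and 0.15 rad/s) (angle between bar's own z axis and vertical below 0.08 rad and angle between the x axis of bar and the y axis of rest, either way round below 0.25 rad and z of bar in the frame of rest_crest between -0.006 and 0.007 m and x of bar in the frame of rest_crest between -0.04 and 0.04 m and contact force between bar and rest above 2 N and linear speed of bar below 0.02 m/s and angular speed of bar below 0.15 rad/s); the robot touches nothing.
It fails at once if the bar is pressed or dropped on the rest with more than 80 N (contact force between bar and rest above 80 N).
It fails at once if the tape measure is moved more than 15 mm (distance of tape from where it was at the start of the episode above 0.015 m).
It fails at once if the battery pack is moved more than 15 mm (distance of battery from where it was at the start of the episode above 0.015 m).
It fails at once if the copper tee is moved more than 15 mm (distance of tee from where it was at the start of the episode above 0.015 m).
It also fails if it takes over 64 s, if anything falls off the work surface, if the arm or the gripper's body presses on something with over 40 N, if the wrist force passes 120 N, or if a joint passes its speed limit or range.

ROBOT

A 6-joint arm with a two-finger parallel gripper is mounted at the origin on a cart in front of the work surface, level with it; the furniture and walls round the work are solid. World frame = base frame: x ahead of the robot, y to its left, z up, the work surface at z = 0. Lengths are in m, angles in rad, forces in N, time in s.
With the tool pointing down it reaches from about 0.375 to 0.975 m from the base axis. Payload 3.8 kg.
Tool frame: the origin (TCP) lies midway between the tips of the shut fingers; the grasp point (between the pads) lies 19 mm behind it; z points along the fingers, y is the line along which they close (so a half turn about z gives the same grasp; the last joint's range is limited). The gripper opens to 85 mm and grips with 20 to 120 N. Pads are 22 mm wide; open, the fingers measure 114 mm over their backs; the gripper's body (76 mm by 85 mm) begins 54 mm behind the grasp point. The pads swing forward as they close: fully open they stand 13 mm farther back than shut.
Start: joints at [-1.217, 0.264, 1.604, -0, 1.274, -0.037], TCP at [0.257, -0.624, 0.231] pointing down, gripper open.
Joint ranges: [-2.63, 2.63], [-0.94, 2.18], [0.31, 2.57], [-1.31, 4.45], [0, 2.66], [-2.55, 2.55]. Speed limits (rad/s): [2.57, 2.57, 3.14, 3.14, 3.14, 3.14].

INTERFACE

Orientations are given as a rotation vector (axis times angle).
In Python, from workcell import bot, cams gives the robot as it stands.
- The arm moves only by the tool play_rows, never from a script. Its argument "rows" is a list of rows, each a list of 2 entries, a list of its own where there are three numbers: the shift along the tool's x, y, z scaled (see below), then the turn, a rotation vector about the tool's x, y, z scaled (see below). A call has 1 to 20 rows; each row is the pose to reach, as a shift and turn from the pose commanded when the call began, along the tool's axes at that moment; what a row does not reach only later rows make up. The controller multiplies each number of a shift by 250 mm and each number of a turn by 45 degrees. A row lasts 1/12 s, in which the tool goes at most 41.7 mm and 7.16 degrees, less where a joint would pass 70% of its speed; a pose out of reach is approached as far as the arm can. A call with a number of a shift or a turn outside -1 to 1 is refused whole. A call with a gripper value outside its range is refused whole. "claw" is the opening, from -1 (shut) to 1 (fully open), set as the call begins (left out, the last holds). The fingers move at their own pace and stop on an object; "newtons" is the grip in N (left out, the last holds). Time passes only in rows, so rows that repeat a pose let the fingers close. It gives the time, the measured TCP pose, the force, the opening and the grip force at its end, in the units of the state.
- bot.read_state(): the state, without advancing time (a new reading comes with each control period).
- cams.read_camera(name): name is "scene" or "top" or "wrist"; returns a dict with "image" (420x560x3 uint8, red, green, blue), "K" (3x3 intrinsics, pixels), "T" (4x4, takes a point from camera to world coordinates); the wrist camera has in their place "mount" (4x4, takes a point from camera to tool coordinates, whose origin is the TCP and whose axes are the flange's). Camera axes: x right, y down, z forward; pixel columns grow to the right and rows downward; lengths in m; the calibration is good to about 2 mm. The wrist camera is an equidistant fisheye: a pixel r from the principal point sees the ray r / f radians off the axis. A picture is of the moment at which its call begins: read the wrist's pose just before it. There is no depth.
- bot.finish_job(): hands the job in; it is judged then, once.
The state is a dict: "time": time; "q": joint angles; "joint_vel": joint speeds; "joint_torque": joint torques, N m; "tool_pos": TCP position; "tcp_rot": TCP orientation; "wrist_force": force on the tool from outside, world axes, zero at the start; "torque": the same for the moment, N m; "width": opening from 0.0 (shut) to 1.0 (fully open); "grip_force": force on a finger pad.
Only numpy, scipy, OpenCV 4.12 (cv2) and the standard library are available. Lean on these libraries where they do the work, as an engineer would, in place of code of your own. Each camera call takes 0.05 s, during which the arm holds its last target. There are 200 camera calls.

## Working session

There is one attempt and no reset: what is moved stays moved. The work goes in short steps, Python scripts to look and compute and a tool call to move; the robot and the scene stay as the last step left them, time stands still between calls to the robot, and variables do not carry over. Pictures are saved under pics/ and viewed, at most 10 in all, crops included, and the job is handed in when it is done.

Besides the shell and the picture viewer there is one more tool, called after "Call:" as name([rows], argument=value, ...), one row to a line, values as JSON. play_rows: Moves the arm, as the interface text tells. Its arguments: {"type":"object","properties":{"rows":{"type":"array","items":{"type":"array"}},"claw":{"type":"number"},"newtons":{"type":"number"}},"required":["rows"]}

```bash
mkdir -p pics
python3 - <<'E'
from workcell import bot,cams
import cv2,numpy as np
s=bot.read_state();print({k:np.round(v,3) for k,v in s.items()})
for n in("top","scene"):
    c=cams.read_camera(n);cv2.imwrite(f"pics/{n}0.png",c["image"][:,:,::-1]);print(n,c["K"],c["T"])
print(cams.read_camera("wrist")["mount"])
E
```

```text
{'time': np.float64(0.0), 'q': array([-1.217,  0.265,  1.605, -0.   ,  1.274, -0.037]), 'joint_vel': array([ 0.002,  0.   , -0.001,  0.001,  0.002, -0.   ]), 'joint_torque': array([-2.0000e-03, -5.1511e+01, -3.6732e+01, -0.0000e+00,  1.3000e-02,
       -0.0000e+00]), 'tool_pos': array([ 0.257, -0.623,  0.23 ]), 'tcp_rot': array([-3.08e+00, -6.10e-01,  1.00e-03]), 'wrist_force': array([-0.333,  0.384, -0.141]), 'torque': array([-0.02 ,  0.014,  0.007]), 'grip_force': np.float64(0.0), 'width': np.float64(1.001)}
top [[385.66240245   0.         282.03549884]
 [  0.         385.66240245 212.02080201]
 [  0.           0.           1.        ]] [[ 0.01639975 -0.98221091  0.18706357  0.37440152]
 [-0.99894641 -0.02411536 -0.03904505  0.07207972]
 [ 0.04286158 -0.18622615 -0.98157155  0.98918212]
 [ 0.          0.          0.          1.        ]]
scene [[485.92581771   0.         285.78245058]
 [  0.         485.92581771 209.7005671 ]
 [  0.           0.           1.        ]] [[-0.83375201 -0.20295111  0.51348654  0.00335815]
 [-0.5517312   0.34197869 -0.76068604  0.863705  ]
 [-0.02121938 -0.91753007 -0.39709988  0.50966557]
 [ 0.          0.          0.          1.        ]]
[[ 4.49756047e-04 -9.54706700e-01 -2.97548173e-01  7.58688210e-02]
 [ 9.99999878e-01  3.68477128e-04  3.29252263e-04 -2.32016571e-04]
 [-2.04699646e-04 -2.97548285e-01  9.54706749e-01 -1.43027890e-01]
 [ 0.00000000e+00  0.00000000e+00  0.00000000e+00  1.00000000e+00]]
```

View pics/top0.png

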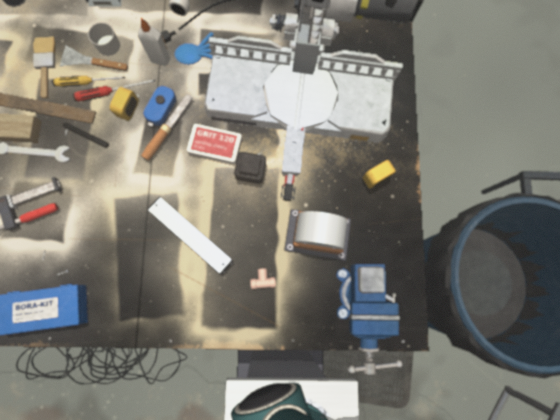

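View pics/scene0.png

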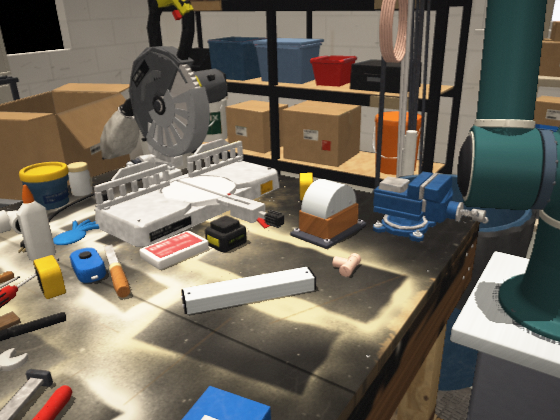

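Run:
```python
import cv2,numpy as np
a=cv2.imread("pics/top0.png");b=cv2.imread("pics/scene0.png")
A=cv2.resize(a[140:320,140:410],(800,533),interpolation=cv2.INTER_CUBIC)
B=cv2.resize(b[160:320,170:410],(800,533),interpolation=cv2.INTER_CUBIC)
cv2.imwrite("pics/c1.png",A);cv2.imwrite("pics/c2.png",B)
```

```text
(no output)
```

View pics/c1.png

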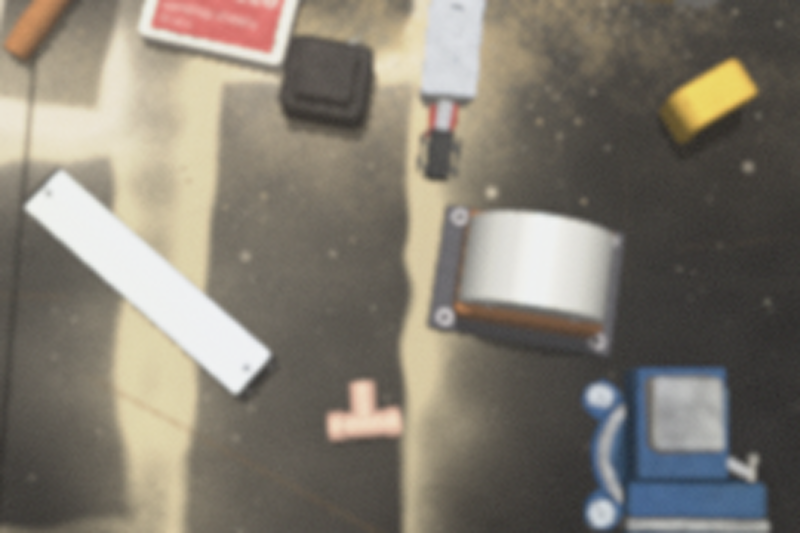

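View pics/c2.png

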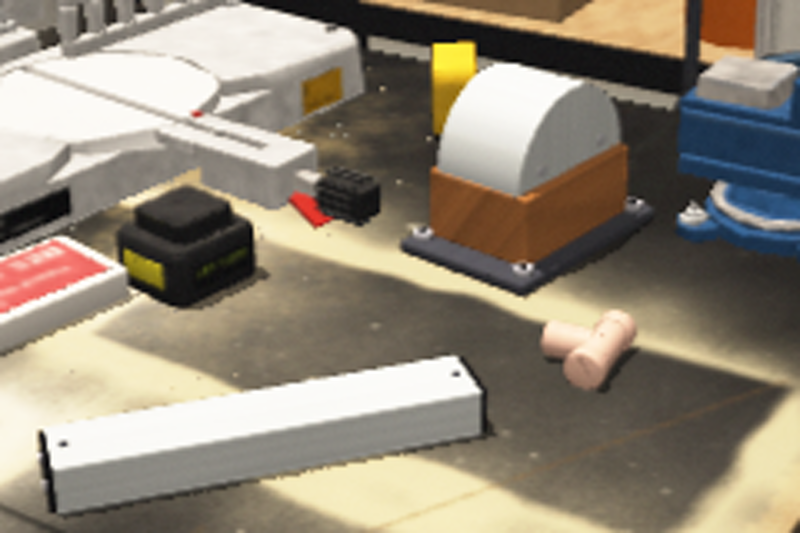

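```bash
cat > h.py <<'E'
import numpy as np,cv2
from scipy.spatial.transform import Rotation as R
def cast(c,uv,z):
    uv=np.atleast_2d(uv).astype(float);d=np.c_[uv,np.ones(len(uv))]@np.linalg.inv(c["K"]).T@c["T"][:3,:3].T
    o=c["T"][:3,3];return o+d*((z-o[2])/d[:,2])[:,None]
def proj(c,P):
    p=(np.atleast_2d(P)-c["T"][:3,3])@c["T"][:3,:3]@c["K"].T;return p[:,:2]/p[:,2:]
E
python3 - <<'E'
from h import *
from workcell import bot,cams
np.set_printoptions(precision=4,suppress=True)
c=cams.read_camera("top");im=c["image"]
u=lambda x:np.array(x)/(800/270)+[140,140]-.3
g=im.min(2);m=(g>185).astype(np.uint8);roi=np.zeros_like(m);cv2.fillPoly(roi,[np.int32(u([[60,160],[15,210],[240,408],[285,355]]))],1)
n,l,st,ce=cv2.connectedComponentsWithStats(m&roi);k=1+np.argmax(st[1:,4])
pts=cv2.findContours((l==k).astype(np.uint8),0,1)[0][0][:,0]
W=cast(c,pts,.03)[:,:2];r=cv2.minAreaRect(W.astype(np.float32));print("bar",r,cast(c,ce[k],.03))
print("corners",cast(c,u([[62,170],[25,208],[240,396],[270,355]]),.03))
b=cast(c,u([[459,216],[444,317],[598,343],[615,240]]),.014);print("bolts",b,b.mean(0))
print("yaw",[np.arctan2(*(b[i]-b[j])[[1,0]]) for i,j in((0,1),(3,2),(1,2),(0,3))])
# crest from half-round visible outline: ends of ridge
print("tape,batt,tee",cast(c,u([[708,90]]),.066),cast(c,u([[325,80]]),.056),cast(c,u([[365,415]]),.02))
s=cams.read_camera("scene")
v=lambda x:np.array(x)/(800/240)+[170,160]-.3
sb=cast(s,v([[422,232],[523,268],[636,205]]),.014);print("scene bolts",sb)
print("scene bar corners", cast(s,v([[55,455],[40,432],[460,357],[484,395]]),.03))
print("vise top",cast(c,u([[650,375],[720,375],[740,480],[600,395],[600,510]]),.1), "handle",cast(c,u([[440,178],[440,135]]),.06))
E
```

```text
bar ((0.4962408244609833, 0.2634068429470062), (0.2390129268169403, 0.04605664312839508), 49.9288215637207) [[0.4947 0.2621 0.03  ]]
corners [[0.588  0.3404 0.03  ]
 [0.5544 0.3688 0.03  ]
 [0.401  0.1814 0.03  ]
 [0.4351 0.1581 0.03  ]]
bolts [[ 0.5595  0.0008  0.014 ]
 [ 0.4713  0.0128  0.014 ]
 [ 0.4517 -0.1197  0.014 ]
 [ 0.5416 -0.1357  0.014 ]] [ 0.506  -0.0605  0.014 ]
yaw [np.float64(-0.13462725316079222), np.float64(-0.176861258022539), np.float64(1.4241125180642917), np.float64(1.4400211615872598)]
tape,batt,tee [[ 0.6638 -0.2063  0.066 ]] [[0.6661 0.1189 0.056 ]] [[0.3875 0.0781 0.02  ]]
scene bolts [[ 0.5591 -0.0018  0.014 ]
 [ 0.4713  0.0103  0.014 ]
 [ 0.4502 -0.1197  0.014 ]]
scene bar corners [[0.5625 0.3576 0.03  ]
 [0.5855 0.3455 0.03  ]
 [0.432  0.1569 0.03  ]
 [0.3987 0.186  0.03  ]]
vise top [[ 0.4209 -0.1433  0.1   ]
 [ 0.4219 -0.1984  0.1   ]
 [ 0.3421 -0.2114  0.1   ]
 [ 0.4048 -0.1038  0.1   ]
 [ 0.3183 -0.1027  0.1   ]] handle [[0.5827 0.0204 0.06  ]
 [0.6196 0.0209 0.06  ]]
```

Call:
play_rows([
  [[0.743,-0.97,0],[0,0,0]],
  [[0.743,-0.97,0],[0,0,0]],
  [[0.743,-0.97,0],[0,0,0]],
  [[0.743,-0.97,0],[0,0,0]],
  [[0.743,-0.97,0],[0,0,0]],
  [[0.743,-0.97,0],[0,0,0]],
  [[0.743,-0.97,0],[0,0,0]],
  [[0.743,-0.97,0],[0,0,0]],
], claw=1, newtons=100)

```text
time: 0.92
tool_pos: [0.3368, -0.3245, 0.231]
tcp_rot: [-3.079, -0.613, -0.001]
wrist_force: [-0.2, 0.4, -0.5]
width: 1.001
grip_force: 0.0
```

Call:
play_rows([
  [[0.743,-0.97,0],[0,0,0]],
  [[0.743,-0.97,0],[0,0,0]],
  [[0.743,-0.97,0],[0,0,0]],
  [[0.743,-0.97,0],[0,0,0]],
  [[0.743,-0.97,0],[0,0,0]],
  [[0.743,-0.97,0],[0,0,0]],
  [[0.743,-0.97,0],[0,0,0]],
  [[0.743,-0.97,0],[0,0,0]],
])

```text
time: 1.58
tool_pos: [0.4167, -0.03, 0.2317]
tcp_rot: [-3.079, -0.615, -0.003]
wrist_force: [-0.5, -0.4, 0.1]
width: 0.998
grip_force: 0.0
```

Call:
play_rows([
  [[0.743,-0.97,0],[0,0,-0.616]],
  [[0.743,-0.97,0],[0,0,-0.616]],
  [[0.743,-0.97,0],[0,0,-0.616]],
  [[0.743,-0.97,0],[0,0,-0.616]],
  [[0.743,-0.97,0],[0,0,-0.616]],
  [[0.743,-0.97,0],[0,0,-0.616]],
  [[0.743,-0.97,0],[0,0,-0.616]],
  [[0.743,-0.97,0],[0,0,-0.616]],
  [[0.743,-0.97,0],[0,0,-0.616]],
])

```text
time: 2.33
tool_pos: [0.4961, 0.2639, 0.231]
tcp_rot: [-2.843, -1.336, -0.001]
wrist_force: [-0.0, -0.5, 0.3]
width: 0.998
grip_force: 0.0
```

Call:
play_rows([
  [[-0.01,0,0.16],[0,0,0]],
  [[-0.01,0,0.32],[0,0,0]],
  [[-0.01,0,0.48],[0,0,0]],
  [[-0.01,0,0.64],[0,0,0]],
  [[-0.01,0,0.76],[0,0,0]],
  [[-0.01,0,0.84],[0,0,0]],
  [[-0.01,0,0.88],[0,0,0]],
  [[-0.01,0,0.9],[0,0,0]],
  [[-0.01,0,0.9],[0,0,0]],
])

```text
time: 3.08
tool_pos: [0.4935, 0.2579, 0.0059]
tcp_rot: [2.846, 1.329, -0.002]
wrist_force: [0.4, -0.2, -0.1]
width: 1.002
grip_force: 0.0
```

Call:
play_rows([
  [[0,0,0],[0,0,0]],
  [[0,0,0],[0,0,0]],
  [[0,0,0],[0,0,0]],
  [[0,0,0],[0,0,0]],
  [[0,0,0],[0,0,0]],
  [[0,0,0],[0,0,0]],
  [[0,0,0],[0,0,0]],
  [[0,0,0],[0,0,0]],
], claw=-1, newtons=110)

```text
time: 3.75
tool_pos: [0.495, 0.2599, 0.0086]
tcp_rot: [-2.846, -1.33, -0.005]
wrist_force: [-2.0, -0.3, 7.5]
width: 0.484
grip_force: 114.6
```

Call:
play_rows([
  [[0,0,-0.04],[0,0,0]],
  [[0,0,-0.12],[0,0,0]],
  [[0,0,-0.24],[0,0,0]],
  [[0,0,-0.38],[0,0,0]],
  [[0,0,-0.52],[0,0,0]],
  [[0,0,-0.66],[0,0,0]],
  [[0,0,-0.76],[0,0,0]],
  [[0,0,-0.8],[0,0,0]],
  [[0,0,-0.8],[0,0,0]],
  [[0,0,-0.8],[0,0,0]],
  [[0,0,-0.8],[0,0,0]],
  [[0,0,-0.8],[0,0,0]],
])

```text
time: 4.75
tool_pos: [0.4916, 0.2579, 0.2029]
tcp_rot: [2.846, 1.33, -0.01]
wrist_force: [0.8, -0.1, -6.3]
width: 0.491
grip_force: 113.0
```

Run:
```python
from h import *
from workcell import bot,cams
np.set_printoptions(precision=4,suppress=True)
F=[];T=[]
for i in range(6):
    s=bot.read_state();F.append(s["wrist_force"]);T.append(s["torque"]);c=cams.read_camera("scene")
print(np.mean(F,0),np.mean(T,0),np.std(T,0),s["tool_pos"],s["tcp_rot"])
cv2.imwrite("pics/lift.png",c["image"][:,:,::-1])
```

```text
[-0.2199 -0.1112 -5.9594] [-0.1079  0.0658 -0.0122] [0.026  0.0172 0.0405] [0.4932 0.2587 0.2051] [ 2.8459  1.3305 -0.0031]
```

View pics/lift.png

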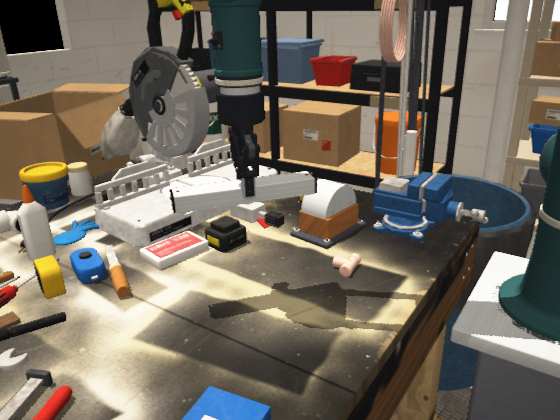

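Call:
play_rows([
  [[-0.03,0.027,0],[0,0,-0.021]],
  [[-0.08,0.072,0],[0,0,-0.056]],
  [[-0.15,0.135,0],[0,0,-0.105]],
  [[-0.23,0.207,0],[0,0,-0.16]],
  [[-0.31,0.28,0],[0,0,-0.216]],
  [[-0.39,0.352,0],[0,0,-0.272]],
  [[-0.47,0.424,0],[0,0,-0.328]],
  [[-0.55,0.496,0],[0,0,-0.383]],
  [[-0.63,0.568,0],[0,0,-0.439]],
  [[-0.71,0.64,0],[0,0,-0.495]],
  [[-0.79,0.713,0],[0,0,-0.551]],
  [[-0.86,0.776,0],[0,0,-0.6]],
  [[-0.92,0.83,0],[0,0,-0.641]],
  [[-0.97,0.875,0],[0,0,-0.676]],
  [[-1,0.902,0],[0,0,-0.697]],
  [[-1,0.902,0],[0,0,-0.697]],
  [[-1,0.902,0],[0,0,-0.697]],
  [[-1,0.902,0],[0,0,-0.697]],
])

```text
time: 6.55
tool_pos: [0.5063, -0.0772, 0.2063]
tcp_rot: [-2.381, -2.049, -0.001]
wrist_force: [-0.1, 0.2, -4.9]
width: 0.49
grip_force: 112.8
```

```bash
cat > st.py <<'E'
from h import *
from workcell import bot,cams
np.set_printoptions(precision=4,suppress=True)
S=[]
for i in range(6):
    S.append(bot.read_state());c=cams.read_camera("scene")
m={k:np.mean([s[k] for s in S],0) for k in("tool_pos","wrist_force","torque","width")}
X=[R.from_rotvec(s["tcp_rot"]).as_matrix() for s in S];x=np.mean(X,0)[:,0];z=np.mean(X,0)[:,2]
print(S[-1]["time"],m,"x",x,"yaw",np.arctan2(x[1],x[0]),"z",z)
r=np.array([-m["torque"][1],m["torque"][0]])/m["wrist_force"][2];print("com r",r,"along",r@x[:2])
E
python3 st.py
```

```text
6.8 {'tool_pos': array([ 0.5063, -0.0769,  0.2063]), 'wrist_force': array([-0.2396, -0.0114, -5.9486]), 'torque': array([-0.1314,  0.0087,  0.0047]), 'width': np.float64(0.4867709988901603)} x [0.1477 0.989  0.0003] yaw 1.4225109421218645 z [ 0.      0.0003 -1.    ]
com r [0.0015 0.0221] along 0.02205616774416892
```

Call:
play_rows([
  [[-0.021,-0.01,0.03],[0,0,0]],
  [[-0.021,-0.01,0.09],[0,0,0]],
  [[-0.021,-0.01,0.15],[0,0,0]],
  [[-0.021,-0.01,0.21],[0,0,0]],
  [[-0.021,-0.01,0.25],[0,0,0]],
  [[-0.021,-0.01,0.275],[0,0,0]],
  [[-0.021,-0.01,0.285],[0,0,0]],
  [[-0.021,-0.01,0.287],[0,0,0]],
  [[-0.021,-0.01,0.287],[0,0,0]],
  [[-0.021,-0.01,0.287],[0,0,0]],
])

```text
time: 7.68
tool_pos: [0.504, -0.0826, 0.1355]
tcp_rot: [2.379, 2.049, 0.002]
wrist_force: [-0.4, 0.2, -5.1]
width: 0.488
grip_force: 112.9
```

Call:
play_rows([
  [[0,0,0.003],[0,0,0]],
  [[0,0,0.006],[0,0,0]],
  [[0,0,0.008],[0,0,0]],
  [[0,0,0.008],[0,0,0]],
  [[0,0,0.008],[0,0,0]],
])

```text
time: 8.1
tool_pos: [0.5031, -0.0823, 0.1326]
tcp_rot: [2.38, 2.05, 0.0]
wrist_force: [0.3, -0.1, -6.1]
width: 0.49
grip_force: 112.9
```

```bash
python3 st.py
```

```text
8.35 {'tool_pos': array([ 0.5031, -0.0824,  0.1326]), 'wrist_force': array([ 0.388 ,  0.1294, -5.6879]), 'torque': array([-0.1568,  0.0312,  0.0041]), 'width': np.float64(0.4887406956028049)} x [0.1482 0.989  0.    ] yaw 1.422038363854286 z [ 0. -0. -1.]
com r [0.0055 0.0276] along 0.028083126488345402
```

Call:
play_rows([
  [[0,0,0.003],[0,0,0]],
  [[0,0,0.005],[0,0,0]],
  [[0,0,0.005],[0,0,0]],
  [[0,0,0.005],[0,0,0]],
])

```text
time: 8.73
tool_pos: [0.503, -0.0823, 0.1312]
tcp_rot: [-2.38, -2.05, 0.0]
wrist_force: [-0.4, -0.6, -4.9]
width: 0.491
grip_force: 112.9
```

Call:
play_rows([
  [[0,0,0.003],[0,0,0]],
  [[0,0,0.004],[0,0,0]],
  [[0,0,0.004],[0,0,0]],
  [[0,0,0.004],[0,0,0]],
])

```text
time: 9.07
tool_pos: [0.5032, -0.0824, 0.1307]
tcp_rot: [2.38, 2.05, 0.0]
wrist_force: [-0.6, -0.8, -2.0]
width: 0.49
grip_force: 113.4
```

Call:
play_rows([
  [[0,0,0.002],[0,0,0]],
  [[0,0,0.002],[0,0,0]],
  [[0,0,0.002],[0,0,0]],
])

```text
time: 9.32
tool_pos: [0.5032, -0.0825, 0.1306]
tcp_rot: [2.38, 2.05, 0.0]
wrist_force: [-4.4, -0.2, 4.2]
width: 0.491
grip_force: 114.0
```

Call:
play_rows([
  [[0,0,0],[0,0,0]],
  [[0,0,0],[0,0,0]],
  [[0,0,0],[0,0,0]],
  [[0,0,0],[0,0,0]],
  [[0,0,0],[0,0,0]],
  [[0,0,0],[0,0,0]],
], claw=0.5)

```text
time: 9.82
tool_pos: [0.5033, -0.0824, 0.1298]
tcp_rot: [2.38, 2.05, 0.0]
wrist_force: [1.1, -0.0, 0.1]
width: 0.752
grip_force: 0.0
```

```bash
cat > look.py <<'E'
import sys
from h import *
from workcell import bot,cams
n=sys.argv[1]
s=bot.read_state();print(s["time"],np.round(s["tool_pos"],4),np.round(s["wrist_force"],2),s["width"])
c=cams.read_camera("scene");im=cv2.cvtColor(c["image"],cv2.COLOR_RGB2BGR)
cv2.imwrite(f"pics/{n}.png",im)
d=proj(c,np.array([[.506,-.0605,.13]]))[0];print(d)
x,y=np.int32(d);cr=im[max(0,y-70):y+80,x-100:x+100];print("off",x-100,max(0,y-70))
cv2.imwrite(f"pics/{n}c.png",cv2.resize(cr,(800,600),interpolation=cv2.INTER_CUBIC))
E
python3 look.py rel
```

```text
9.8167 [ 0.5033 -0.0824  0.1298] [ 1.06 -0.05  0.06] 0.7522875394042711
[329.00000267 179.23312595]
off 229 109
```

View pics/relc.png

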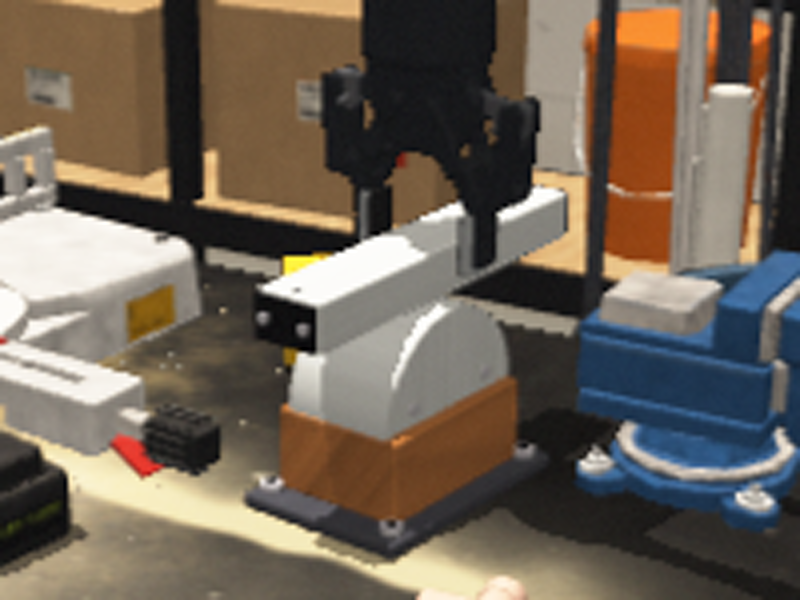

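```bash
cat > tilt.py <<'E'
from h import *
from workcell import cams,bot
c=cams.read_camera("scene");np.set_printoptions(precision=4,suppress=True)
def plane(uv,yaw=1.4225,p0=(.5033,-.0824),off=-.022):
    a=np.array([np.cos(yaw),np.sin(yaw),0]);n=np.array([np.sin(yaw),-np.cos(yaw),0])
    d=np.c_[uv,np.ones(len(uv))]@np.linalg.inv(c["K"]).T@c["T"][:3,:3].T;o=c["T"][:3,3]
    q=np.array([*p0,0])+off*n;t=((q-o)@n)/(d@n);P=o+d*t[:,None];return np.c_[(P-q)@a,P[:,2]]
def report(crop,off):
    uv=np.array(crop)/4.-.4+off;P=plane(uv);print(P)
    print("tilt top",(P[0]-P[1])[1]/(P[0]-P[1])[0],"bottom",(P[2]-P[3])[1]/(P[2]-P[3])[0],"len",(P[0]-P[1])[0])
E
python3 - <<'E'
from tilt import *
report([[318,303],[568,188],[318,353],[568,232]],[229,109])
im=c["image"];cr=im[109:259,229:429];cv2.imwrite("pics/t2.png",cr[:,:,::-1])
b=cv2.imread("pics/rel.png")[109:259,229:429][:,:,::-1];print("moved",np.abs(b.astype(int)-cr).mean((0,1)),np.abs(b.astype(int)-cr).max())
E
```

```text
[[ 0.1229  0.1518]
 [-0.1153  0.157 ]
 [ 0.123   0.1236]
 [-0.1178  0.1283]]
tilt top -0.02175237936168438 bottom -0.01973645207295295 len 0.23814230841655393
moved [1.0094 1.0387 1.0879] 66
```

Call:
play_rows([
  [[0,0,-0.01],[0,0,0]],
  [[0,0,-0.03],[0,0,0]],
  [[0,0,-0.07],[0,0,0]],
  [[0,0,-0.13],[0,0,0]],
  [[0,0,-0.21],[0,0,0]],
  [[0,0,-0.3],[0,0,0]],
  [[0,0,-0.38],[0,0,0]],
  [[0,0,-0.4],[0,0,0]],
  [[0,0,-0.4],[0,0,0]],
  [[0,0,-0.4],[0,0,0]],
  [[0,0,-0.4],[0,0,0]],
  [[0,0,-0.4],[0,0,0]],
  [[0,0,-0.4],[0,0,0]],
  [[0,0,-0.4],[0,0,0]],
  [[0,0,-0.4],[0,0,0]],
  [[0,0,-0.4],[0,0,0]],
])

```text
time: 11.25
tool_pos: [0.5029, -0.0823, 0.2294]
tcp_rot: [-2.38, -2.05, 0.001]
wrist_force: [-0.2, 0.4, 0.1]
width: 0.751
grip_force: 0.0
```

```bash
python3 look.py up
```

```text
11.25 [ 0.5029 -0.0823  0.2294] [-0.18  0.4   0.12] 0.7506057432625626
[329.00000267 179.23312595]
off 229 109
```

View pics/upc.png

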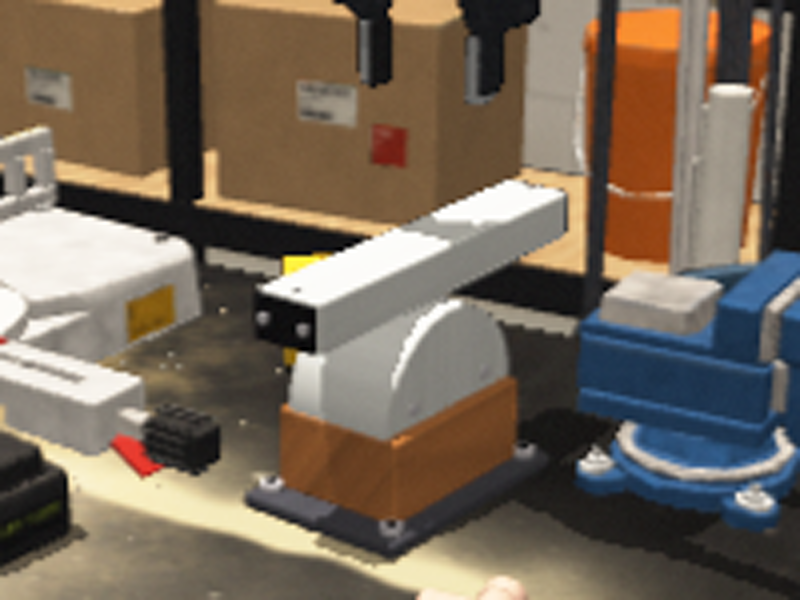

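Run:
```python
from h import *
from workcell import bot,cams
ref=None
for i in range(24):
    c=cams.read_camera("scene");g=cv2.cvtColor(c["image"],cv2.COLOR_RGB2GRAY).astype(np.float32)
    w=[g[173:203,288:325],g[150:170,352:375]]
    if ref is None: ref=w
    if i%3==0:print([np.round(cv2.phaseCorrelate(np.ascontiguousarray(a),np.ascontiguousarray(b))[0],2) for a,b in zip(ref,w)])
```

```text
[array([0., 0.]), array([0., 0.])]
[array([-0.02, -0.  ]), array([ 0.02, -0.02])]
[array([-0.04,  0.02]), array([ 0.07, -0.02])]
[array([-0.04,  0.02]), array([0.05, 0.03])]
[array([-0.01, -0.  ]), array([0.01, 0.01])]
[array([0.01, 0.  ]), array([ 0.05, -0.02])]
[array([-0.03,  0.04]), array([ 0.05, -0.01])]
[array([ 0.01, -0.  ]), array([ 0.09, -0.  ])]
```

The bar is still and tilted by about 0.02 rad, inside the 0.08 limit, so I'm handing the job in.

```bash
python3 -c "
from workcell import bot
print(bot.finish_job())"
```

```text
the job is handed in; nothing more can be done
None
```

The job is handed in, with no verdict returned: the bar balances on the rest by itself, still and within about 0.02 rad of level, with its balance point about 21 mm from where I gripped it (near its middle), towards the end farther from the vise; I planned the moves clear of the battery pack, tee and tape measure but did not re-measure them afterwards.

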